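Press two copper blanks with a board between them, three clicks, and hold

ROBOT

A 7-joint arm with a two-finger parallel gripper is mounted at the origin on the work surface. World frame = base frame: x ahead of the robot, y to its left, z up, the work surface at z = 0. Lengths are in mm, angles in rad, forces in N, time in s.
With the tool pointing down it reaches from about 350 to 900 mm from the base axis. Payload 7.2 kg.
Tool frame: the origin (TCP) lies between the finger pads; the fingertips stand 8 mm ahead of it and the grasp point (between the pads) lies 11 mm behind it; z points along the fingers, y is the line along which they close (so a half turn about z gives the same grasp; the last joint's range is limited). The gripper opens to 88 mm and grips with 3 to 60 N. Pads are 20 mm wide; open, the fingers measure 115 mm over their backs; the gripper's body (75 mm by 178 mm) begins 61 mm behind the grasp point.
Start: joints at [1.04, 0.411, -0.013, 1.596, 0.006, 1.134, -0.082], TCP at [279.024, -559.262, 230.653] pointing down, gripper open.
Joint ranges: [-2.95, 2.95], [-0.29, 1.99], [-1.47, 1.44], [0.14, 2.54], [-1.03, 4.17], [0.13, 1.85], [-2.86, 2.86]. Speed limits (rad/s): [2.39, 2.39, 3.01, 3.01, 3.14, 3.14, 3.14].

INTERFACE

Orientations are given as a unit quaternion [x, y, z, w].
In Python, from plant import sensors, viewer, r gives the robot as it stands.
- The arm moves only by the tool apply_moves, never from a script. Its argument "series" is a list of rows, each a list of 7 numbers: the turn, a rotation vector about the world's x, y, z in rad, then the shift along the world's x, y, z in cm, then the finger opening in cm, from 0 to 8.78. A call has 1 to 12 rows; each row is the pose to reach, as a shift and turn from the pose commanded when the call began; what a row does not reach only later rows make up. A row lasts 1/8 s, in which the tool goes at most 62.5 mm and 10.7 degrees, less where a joint would pass 70% of its speed; a pose out of reach is approached as far as the arm can. A call with a gripper value outside its range is refused whole. The fingers move at their own pace and stop on an object; "squeeze" is the grip in N (left out, the last holds). Time passes only in rows, so rows that repeat a pose let the fingers close. It gives the time, the measured TCP pose, the force, the opening and the grip force at its end, in the units of the state.
- sensors.state(): the state, without advancing time (a new reading comes with each control period).
- viewer.capture(name): name is "scene" or "side" or "wrist"; returns a dict with "img" (420x560x3 uint8, red, green, blue), "z_map" (420x560 float32, mm along the optical axis (not along the pixel's ray), 0 where there is no reading), "camera_matrix" (3x3 intrinsics, pixels), "distortion" ([k1, k2, p1, p2, k3] as OpenCV has them; the pictures are not rectified), "R" (3x3) and "t" (3): a world point X has camera coordinates R X + t. Camera axes: x right, y down, z forward; pixel columns grow to the right and rows downward; lengths in mm; the calibration is good to about 2 mm. A picture is of the moment at which its call begins.
- r.job_done(): hands the job in; it is judged then, once.
The state is a dict: "t": time; "joints": joint angles; "joint_vel": joint speeds; "joint_torque": joint torques, N m; "position": TCP position; "orientation": TCP orientation; "ft_force": force on the tool from outside, world axes, zero at the start; "moment": the same for the moment, N m; "grip_width": finger opening in mm; "finger_force": force on a finger pad.
Only numpy, scipy, OpenCV 4.12 (cv2) and the standard library are available. Lean on these libraries where they do the work, as an engineer would, in place of code of your own. Each camera call takes 0.05 s, during which the arm holds its last target. There are 200 camera calls.

TASK

Press the two copper blanks together in the bench press with the fibre board between them: lay the board squarely on the blank that already lies on the anvil, then lay the second oblong copper blank squarely on the board. Then swing the press lever over by the black sleeve at its end and bring the foot down on the stack and on through exactly three clicks of the toothed sector, never a fourth; the foot's spring throws the lever back if it is let go, so finish while still holding it down there by the sleeve. Leave the other things on the bench where they are.

Things in the scene. Friction and masses are not known exactly. Their poses are not given: they have to be found in the camera images.
- press: Fixed bench press. Grey base plate 120 x 235 x 15 mm; origin on the bench under the middle of its anvil, z up, turned up to 0.2 rad from the world. The lever's hinge axis runs along the press's x, 100 mm to +y of the anvil's middle and 72 mm above the bench, in a fork with a toothed sector, 160 mm high, that comes no nearer than 55 mm to the anvil's middle.
- anvil (a point): Middle of the flat top, 50 mm above the bench, of the anvil: a steel block 80 (x) x 100 (y) mm. Axes as the press.
- lever: Press lever, a bar 14 mm wide; origin on the hinge axis, which is its x. Its arm runs along its -y, z up when level. It swings about x: at 0 the foot just meets the full stack (22 mm), + is further down. It starts swung up, leaning back from the anvil, at -1.95 to -1.65 rad (limit -2.05). Stiff hinge (1 to 2 N at the sleeve): it stays where it is left while up.
- foot (a point): Middle of the underside of the foot, a swivelling steel disc 40 mm across on a spring plunger, 100 mm out along the arm, on the hinge's height when level. Holding the lever at the third click takes about 8 to 16 N down at the sleeve; let go there, it springs back up.
- grip (a point): Middle of the black free-turning sleeve, 19 mm in diameter, 70 mm long, on a stub sticking out from the lever's end along its -x. In the lever's frame it is at x -58, y -230, z +70 mm. It can be pinched from above, fingers closing along the press's y, and turns in the grip through the whole swing, gripper pointing down.
- pawl (a point): Point on the lever at its spring pawl's tip, at x +22, y 0, z +85 mm in the lever's frame. The pawl rides on the sector; each tooth passed is one click, felt as a force at the sleeve that rises by about 4 N and then drops. The sleeve moves about 19 mm from one click to the next.
- sector: Toothed steel sector by the hinge, clamped to the press; origin on the hinge axis, x along it, z nearly up. It was set by hand up to 0.04 rad either way, so the clicks vary. Its teeth stand at 0.07, 0.15, 0.23, 0.31, 0.39 and 0.47 rad from its z towards its -y; the pawl is over one when the lever's angle about x, less the sector's, equals that. All come after the foot meets the stack.
- lower_blank_mid (a point): Middle (half-way up) of the copper blank already on the anvil: an oblong plate 50 (x) x 70 (y) x 8 mm, z up, near the anvil's middle and nearly square with the press.
- board_mid (a point): Middle (half-way up) of the fibre board, an oblong pale off-white plate 60 (x) x 80 (y) x 6 mm, 40 g, flat on the bench in any of four places; z up.
- blank_mid (a point): Middle (half-way up) of the second copper blank, an oblong copper plate 50 (x) x 70 (y) x 8 mm, 250 g, flat on the bench in another of the four places; z up.
- block: Bystander in another of the four places: a square steel block 52 x 52 x 16 mm; origin under its middle.
- offcut: Bystander in the last of the four places: a small square copper offcut 34 x 34 x 8 mm; origin under its middle.
- gem_box: Bystander: small black box 40 x 40 x 23 mm with a stone on white card; origin under its middle.
- jar_lid: Bystander: grey lid 44 mm across, 12 mm high; origin under its middle.
- emery_stick: Bystander: flat emery stick 28 x 320 x 10 mm lying along its y; origin under its middle.
- pliers: Bystander: pliers 150 mm long, 13 mm high, lying flat; origin near the rivet.
- brush_pot: Bystander: white pot 76 mm across, 85 mm high, with brushes up to 190 mm; origin under its middle.
- mallet: Bystander: wooden mallet 240 mm long lying along its y, 36 mm high; origin under its handle.

How it is judged (in metres and radians):
On the way, in this order (a step that is already met when the one before it is completed fails the run):
1. the fibre board lies flat and square on the lower blank (centres within 10 mm, turned less than 0.16 rad) and is let go (horizontal distance between board_mid and lower_blank_mid below 0.01 m and z of board_mid in the frame of lower_blank_mid between 0.005 and 0.009 m and angle between the x axis of board_mid and the x axis of lower_blank_mid, either way round below 0.16 rad and angle between board_mid's own z axis and vertical below 0.08 rad and contact force between the fingers and board below 0.05 N), for 0.2 s.
2. the second blank lies flat and square on the board (same tolerances) and is let go (all of step 1 and horizontal distance between blank_mid and board_mid below 0.01 m and z of blank_mid in the frame of board_mid between 0.005 and 0.009 m and angle between the x axis of blank_mid and the x axis of board_mid, either way round below 0.16 rad and angle between blank_mid's own z axis and vertical below 0.08 rad and horizontal distance between lower_blank_mid and anvil below 0.015 m and contact force between the fingers and blank below 0.05 N), for 0.2 s.
3. with the stack in place and pressed by the foot, the first click is passed (horizontal distance between board_mid and lower_blank_mid below 0.01 m and z of board_mid in the frame of lower_blank_mid between 0.005 and 0.009 m and angle between the x axis of board_mid and the x axis of lower_blank_mid, either way round below 0.16 rad and angle between each of board_mid, blank_mid's own z axis and vertical below 0.08 rad and horizontal distance between blank_mid and board_mid below 0.01 m and z of blank_mid in the frame of board_mid between 0.005 and 0.009 m and angle between the x axis of blank_mid and the x axis of board_mid, either way round below 0.16 rad and horizontal distance between lower_blank_mid and anvil below 0.015 m and y of pawl in the frame of sector below -0.0062 m and contact force between lever and blank above 3 N), for 0.02 s.
At the end, for the whole second after the job is handed in: Ends holding: fingers on the sleeve (over 3 N), lever past the third tooth but not the fourth, foot pressing the stack (over 10 N); each layer within 10 mm and 0.16 rad of the one below, lower blank within 15 mm of the anvil's middle, bystanders moved under 30 mm (all of step 2 and y of pawl in the frame of sector between -0.0258 and -0.0195 m and contact force between the fingers and lever above 3 N and contact force between lever and blank above 10 N and distance between the grasp point and grip below 0.045 m and distance of each of block, offcut, gem_box, jar_lid, emery_stick, pliers, brush_pot, mallet from where it was at the start of the episode below 0.03 m); the arm keeps its last pose, push and grip.
It fails at once if the pawl passes the fourth tooth (y of pawl in the frame of sector below -0.0264 m).
It fails at once if another thing on the bench is disturbed (moved by more than 30 mm) (distance of any of block, offcut, gem_box, jar_lid, emery_stick, pliers, brush_pot, mallet from where it was at the start of the episode above 0.03 m).
It also fails if it takes over 72 s, if anything falls off the work surface, if the arm or the gripper's body presses on something with over 40 N, if the wrist force passes 120 N, or if a joint passes its speed limit or range.

## Working session

There is one attempt and no reset: what is moved stays moved. The work goes in short steps, Python scripts to look and compute and a tool call to move; the robot and the scene stay as the last step left them, time stands still between calls to the robot, and variables do not carry over. Pictures are saved under pics/ and viewed, at most 10 in all, crops included, and the job is handed in when it is done.

Besides the shell and the picture viewer there is one more tool, called after ">>>" as name([rows], argument=value, ...), one row to a line, values as JSON. apply_moves: Moves the arm, as the interface text tells. Its arguments: {"type":"object","properties":{"series":{"type":"array","items":{"type":"array","items":{"type":"number"}}},"squeeze":{"type":"number"}},"required":["series"]}

```bash
mkdir -p pics; cat > h.py <<'E'
import numpy as np, cv2
from plant import sensors, viewer, r
def cap(n,save=None):
    c=viewer.capture(n)
    if save: cv2.imwrite('pics/'+save,cv2.cvtColor(c['img'],cv2.COLOR_RGB2BGR))
    K=np.array(c['camera_matrix'],float);D=np.array(c['distortion'],float)
    h,w=c['z_map'].shape
    uv=np.stack(np.meshgrid(np.arange(w),np.arange(h)),-1).reshape(-1,1,2).astype(float)
    n_=cv2.undistortPoints(uv,K,D).reshape(h,w,2)
    z=c['z_map'].astype(float)
    P=np.dstack([n_*z[...,None],z])
    W=(P-np.array(c['t']).ravel())@np.array(c['R'])
    W[z==0]=np.nan
    c['W']=W
    return c
E
python3 - <<'E'
from h import *
s=sensors.state();print({k:np.round(v,3) for k,v in s.items()})
a=cap('scene','s0.png');b=cap('side','d0.png')
np.savez('c0.npz',a=a['W'],b=b['W'],ai=a['img'],bi=b['img'])
for c in(a,b):print(-np.array(c['R']).T@np.array(c['t']).ravel())
E
```

```text
{'t': np.float64(0.0), 'joints': array([ 1.04 ,  0.412, -0.013,  1.597,  0.006,  1.134, -0.082]), 'joint_vel': array([ 0.001, -0.002, -0.   ,  0.001, -0.001, -0.002,  0.001]), 'joint_torque': array([ 1.0000e-03, -5.8795e+01,  6.4200e-01, -2.9108e+01, -5.4000e-02,
        1.8000e-02,  0.0000e+00]), 'position': array([ 278.776, -558.841,  229.824]), 'orientation': array([ 0.973,  0.229, -0.   , -0.001]), 'ft_force': array([ 0.741,  0.415, -0.516]), 'moment': array([-0.009, -0.031, -0.01 ]), 'finger_force': np.float64(0.0), 'grip_width': np.float64(87.793)}
[1082.03987012 -461.67262372  929.57163106]
[ 66.39452637 624.89498243 748.7344576 ]
```

View pics/s0.png

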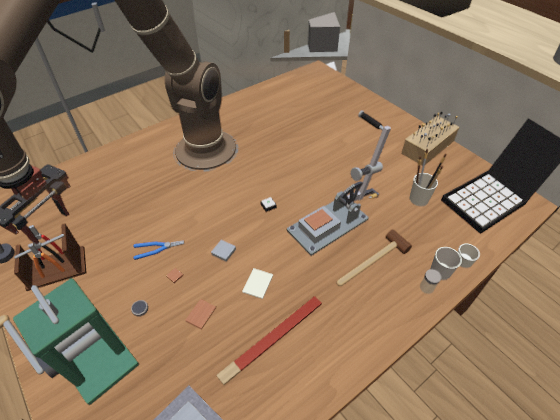

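View pics/d0.png

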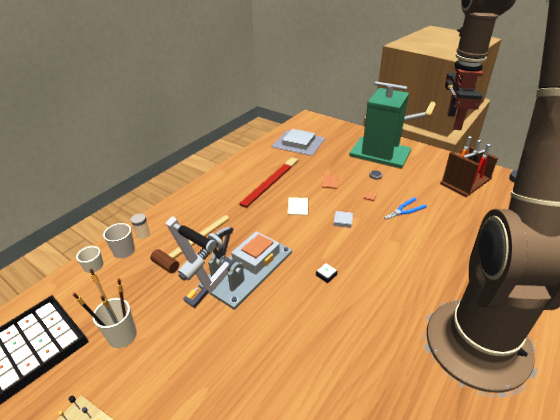

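The scene view shows the lower blank on the anvil at (318,219), the board at (258,283), the second blank at (201,313), the offcut at (174,276), the block at (223,250) and the sleeve at (371,120). In the side view the sleeve is at (193,237).

```bash
cat > m.py <<'E'
from h import *
d=np.load('c0.npz')
def seg(W,img,seed,box,tol=45,zr=None):
    u,v=seed; col=np.median(img[v-2:v+3,u-2:u+3].reshape(-1,3),0)
    m=(np.abs(img.astype(int)-col).max(-1)<tol)
    if zr: m&=(W[...,2]>zr[0])&(W[...,2]<zr[1])
    b=np.zeros_like(m);b[v-box:v+box,u-box:u+box]=1;m&=b
    n,l=cv2.connectedComponents(m.astype(np.uint8),connectivity=4)
    m=l==l[v,u]
    p=W[m];p=p[~np.isnan(p[:,0])]
    return p
def rect(p,name):
    q=p[:,:2].astype(np.float32)
    (c,s,a)=cv2.minAreaRect(q)
    print(name,'c',np.round(c,1),'sz',np.round(s,1),'ang',round(a,1),'z',np.round(np.median(p[:,2]),1),'mean',np.round(q.mean(0),1),len(p))
for key,seeds in {'a':dict(board=(258,283),blank=(201,313),lower=(318,219),offcut=(174,277),block=(223,248),anvil=(303,230)),
  'b':dict(board=(298,206),blank=(330,182),lower=(258,246),block=(343,217))}.items():
    for n,s in seeds.items():
        zr=(40,54) if n=='anvil' else (52,66) if n=='lower' else None
        rect(seg(d[key],d[key+'i'],s,28,40,zr),key+' '+n)
for key,box in (('a',(330,90,400,150)),('b',(165,205,225,265))):
    W=d[key];im=d[key+'i'].astype(int)
    x0,y0,x1,y1=box
    w=W[y0:y1,x0:x1];i=im[y0:y1,x0:x1]
    m=(i.max(-1)<60)&(w[...,2]>150)
    p=w[m];print(key,len(p),np.round(np.median(p,0),1) if len(p) else '', np.round(np.percentile(p,[3,97],axis=0),1) if len(p) else '')
    if len(p):
        c=p.mean(0);print(np.round(c,1),np.round(np.linalg.svd(p-c,full_matrices=0)[2][0],3))
E
python3 m.py
```

```text
a board c [ 590.7 -173.9] sz [61.5 84. ] ang 33.5 z 7.7 mean [ 593.5 -176.3] 525
a blank c [ 568.5 -346.8] sz [153.3 172. ] ang 57.5 z 1.3 mean [ 573.6 -345.2] 3091
a lower c [548.8  76.7] sz [73.7 56.1] ang 87.5 z 58.8 mean [550.8  75.2] 304
a offcut c [ 430.5 -354.3] sz [162.4 201.8] ang 60.5 z 1.5 mean [ 433.6 -350.4] 3001
a block c [ 437.6 -190.8] sz [62.5 63.3] ang 25.1 z 16.3 mean [ 443.7 -194. ] 261
a anvil c [-302.7  578.1] sz [3293.  3504.1] ang 78.1 z 1.3 mean [245.  192.7] 234180
b board c [ 594.3 -174.1] sz [59.8 81.5] ang 32.9 z 7.8 mean [ 592.2 -173.2] 312
b blank c [ 585.1 -371.1] sz [203.1 348.2] ang 33.4 z 1.6 mean [ 583.7 -356.1] 2967
b lower c [549.5  77. ] sz [69.4 48.5] ang 88.9 z 59.6 mean [549.6  78.2] 351
b block c [ 447.8 -199.8] sz [50.5 68.3] ang 23.8 z 17.9 mean [ 445.3 -192.8] 186
a 110 [501.9 293.5 287.8] [[467.8 290.2 279.6]
 [532.4 301.  291.3]]
[501.5 294.5 286.9] [ 1.    -0.013 -0.007]
b 321 [499.4 305.9 287.8] [[466.1 196.7 154.3]
 [567.9 310.5 291.5]]
[501.6 298.2 277.3] [-0.433  0.559  0.707]
```

```bash
python3 - <<'E'
from h import *
d=np.load('c0.npz')
for k in 'ab':
    W=d[k];hsv=cv2.cvtColor(d[k+'i'],cv2.COLOR_RGB2HSV)
    m=(W[...,2]>30)&(np.abs(W[...,1]+300)<500)&(W[...,0]>350)&(W[...,0]<900)&(W[...,1]<-150)
    p=W[m];print('tall',np.round(np.nanpercentile(p,[1,50,99],axis=0)))
    m2=(W[...,2]>3)&(W[...,2]<14)&(W[...,0]>350)&(W[...,0]<800)&(W[...,1]>-450)&(W[...,1]<-100)
    n,l,st,_=cv2.connectedComponentsWithStats(m2.astype(np.uint8),connectivity=4)
    for i in range(1,n):
        if st[i,4]>60:
            p=W[l==i];c,s,a=cv2.minAreaRect(p[:,:2].astype(np.float32));print(k,np.round(c),np.round(s),round(a,1),round(np.median(p[:,2]),1),d[k+'i'][l==i].mean(0).round())
E
```

```text
tall [[ 416. -737.   31.]
 [ 542. -627.  221.]
 [ 782. -492.  272.]]
a [ 433. -347.] [39. 41.] 15.0 9.2 [177. 124.  97.]
a [ 591. -178.] [71. 85.] 29.1 7.5 [228. 228. 213.]
a [ 580. -346.] [55. 74.] 24.1 8.4 [181. 126.  99.]
a [ 743. -250.] [ 37. 299.] 4.3 10.5 [166.  92.  75.]
tall [[ 406. -758.   31.]
 [ 503. -557.  157.]
 [ 803. -523.  271.]]
b [ 755. -253.] [ 56. 306.] 2.4 11.1 [191.  80.  52.]
b [ 580. -356.] [67. 97.] 24.2 9.6 [232. 148.  94.]
b [ 434. -350.] [36. 54.] 11.6 9.6 [227. 145.  92.]
b [ 593. -179.] [65. 92.] 30.2 7.7 [252. 249. 241.]
```

>>> apply_moves([
  [0,0,0.17,2,5,4,8.78],
  [0,0,0.35,5,9,8,8.78],
  [0,0,0.53,9,13,10,8.78],
  [0,0,0.71,13,17,10,8.78],
  [0,0,0.89,17,21,10,8.78],
  [0,0,1.07,21,25,10,8.78],
  [0,0,1.25,25,28,10,8.78],
  [0,0,1.43,28,31,9,8.78],
  [0,0,1.61,30,33,8,8.78],
  [0,0,1.69,31,33,7,8.78],
  [0,0,1.69,31,33,7,8.78],
])

```text
t: 1.48
position: [588.8, -228.8, 299.1]
orientation: [0.474, 0.88, 0.0, -0.001]
ft_force: [0.5, -0.3, -0.3]
grip_width: 87.7
finger_force: 0.0
```

```bash
python3 - <<'E'
from h import *
c=cap('wrist','w0.png');W=c['W'];im=c['img'].astype(int)
print(-np.array(c['R']).T@np.array(c['t']).ravel(), np.array(c['R']).round(2).tolist())
m2=(W[...,2]>3)&(W[...,2]<20)
n,l,st,ce=cv2.connectedComponentsWithStats(m2.astype(np.uint8),connectivity=4)
for i in range(1,n):
    if st[i,4]>300:
        p=W[l==i];q,s,a=cv2.minAreaRect(p[:,:2].astype(np.float32));print(np.round(q,1),np.round(s),round(a,1),round(np.median(p[:,2]),1),im[l==i].mean(0).round(),ce[i].round(),st[i,4])
E
```

```text
[ 545.11411751 -165.45164296  452.65965557] [[0.83, 0.55, -0.0], [0.53, -0.8, 0.28], [0.15, -0.23, -0.96]]
[731.3  33.7] [89. 20.] 87.7 16.9 [193. 166. 125.] [519.  43.] 1432
[ 444.4 -195.9] [52. 52.] 23.8 15.4 [180. 184. 193.] [192.  74.] 2313
[ 312.8 -342.8] [150.  48.] 72.2 10.1 [104. 138. 186.] [ 38. 123.] 1997
[ 592.1 -177.7] [60. 80.] 32.8 5.2 [246. 248. 248.] [307. 133.] 3309
[ 743.9 -240.4] [ 29. 319.] 4.1 9.1 [178.  86.  68.] [383. 228.] 5239
[ 430.7 -349.6] [36. 34.] 13.3 7.3 [196. 136. 103.] [122. 178.] 795
[ 578.4 -349.4] [50. 71.] 26.4 7.3 [199. 139. 105.] [224. 239.] 1940
[ 467.6 -472.2] [44. 43.] 76.6 11.6 [116. 111. 113.] [105. 269.] 900
[ 606.2 -616.9] [ 26. 100.] 8.0 19.2 [ 95. 147. 125.] [144. 396.] 631
[ 807.6 -496.7] [203.  84.] 36.7 4.0 [134. 133. 140.] [301. 391.] 2310
```

View pics/w0.png

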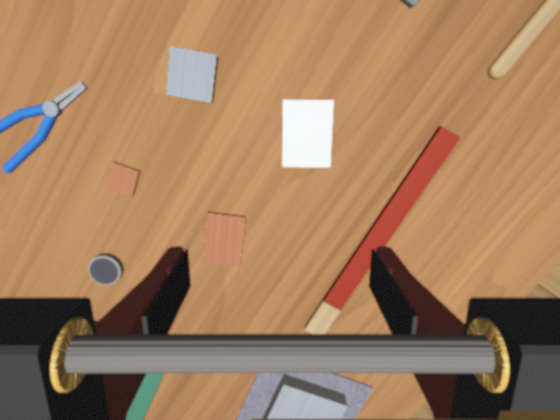

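The wrist view shows the board at (307,133), the blank at (224,240), and the offcut and block well clear of both. I'll pick the board next.

>>> apply_moves([
  [0,0,-0.01,0.2,3,-5,8.78],
  [0,0,-0.01,0.3,5.1,-10,8.78],
  [0,0,-0.01,0.3,5.1,-16,8.78],
  [0,0,-0.01,0.3,5.1,-22,8.78],
  [0,0,-0.01,0.3,5.1,-26,8.78],
  [0,0,-0.01,0.3,5.1,-28,8.78],
  [0,0,-0.01,0.3,5.1,-29,8.78],
  [0,0,-0.01,0.3,5.1,-29,8.78],
  [0,0,-0.01,0.3,5.1,-29,5],
  [0,0,-0.01,0.3,5.1,-29,5],
  [0,0,-0.01,0.3,5.1,-29,5],
  [0,0,-0.01,0.3,5.1,-29,5],
], squeeze=15)

```text
t: 3.02
position: [592.4, -178.4, 11.3]
orientation: [0.479, 0.878, 0.0, 0.0]
ft_force: [-0.5, 0.6, 5.1]
grip_width: 59.6
finger_force: 15.0
```

>>> apply_moves([
  [0,0,0,0,0,3,5],
  [0,0,0,0,0,8,5],
  [0,0,-0.1,-1,3,13,5],
  [0,0,-0.25,-2,7,17,5],
  [0,0,-0.4,-3,11,20,5],
  [0,0,-0.55,-4,14.5,20,5],
  [0,0,-0.6,-4.3,15.3,20,5],
  [0,0,-0.6,-4.3,15.3,20,5],
])

```text
t: 4.03
position: [548.8, -24.4, 210.9]
orientation: [0.716, 0.698, 0.0, 0.0]
ft_force: [-0.4, 0.5, -0.3]
grip_width: 59.8
finger_force: 15.0
```

```bash
python3 - <<'E'
from h import *
c=cap('wrist','w1.png');W=c['W'];im=c['img'].astype(int)
np.savez('w1.npz',W=W,im=im)
s=sensors.state();print(s['position'],s['orientation'],s['grip_width'])
def comps(m,mn=300):
  n,l,st,ce=cv2.connectedComponentsWithStats(m.astype(np.uint8),connectivity=4)
  for i in range(1,n):
    if st[i,4]>mn:
        p=W[l==i];q,s,a=cv2.minAreaRect(p[:,:2].astype(np.float32));print(np.round(q,1),np.round(s,1),round(a,1),np.round(np.median(p,0),1),im[l==i].mean(0).round(),ce[i].round(),st[i,4])
print('blank');comps((W[...,2]>53.5)&(W[...,2]<62)&(W[...,1]<160)&(W[...,0]>450))
print('anvil');comps((W[...,2]>44)&(W[...,2]<62)&(W[...,1]<135)&(W[...,0]>450))
print('base');comps((W[...,2]>10)&(W[...,2]<18)&(W[...,1]<190)&(W[...,0]>450))
print('held');comps((W[...,2]>150)&(W[...,2]<240)&(im.min(-1)>170))
E
```

```text
[548.93968765 -25.35803052 210.66378381] [ 7.16331905e-01  6.97759675e-01 -1.48818318e-04  1.20323952e-04] 59.806941639308775
blank
[549.7  73.4] [69.3 50. ] 88.7 [549.7  75.1  57.3] [167. 111.  84.] [279.  71.] 5893
anvil
[552.8  77.4] [99.8 80.1] 89.2 [552.7  80.3  50.4] [157. 134. 126.] [283.  64.] 12857
base
[552.7  66.8] [138.5 120.1] 89.2 [553.6  39.2  14.3] [126. 132. 137.] [284.  99.] 7531
[731.5  60.6] [139.6  19.2] 89.6 [725.3  44.2  15.4] [151. 125.  88.] [473.  96.] 1434
held
[547.3 -23.5] [76.3 59.7] 88.6 [547.4 -19.8 204.9] [215. 217. 208.] [279. 259.] 17941
```

View pics/w1.png

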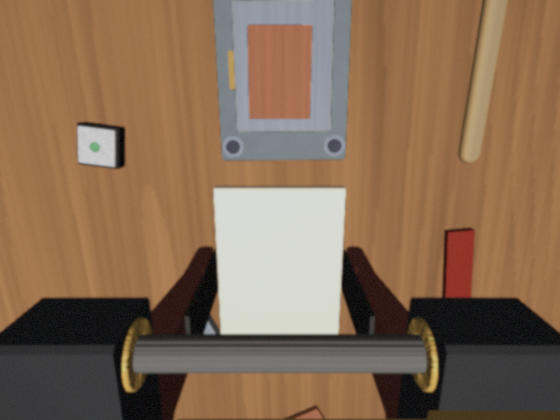

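The held board sits square at (279,260), and the lower blank on the anvil is at (279,71) with clear space around it. Placing now.

>>> apply_moves([
  [0,0,0,0.1,4,-1,5],
  [0,0,0,0.2,8,-4,5],
  [0,0,0,0.24,9.87,-8,5],
  [0,0,0,0.24,9.87,-11.5,5],
  [0,0,0,0.24,9.87,-13.3,5],
  [0,0,0,0.24,9.87,-14,5],
  [0,0,0,0.24,9.87,-14.1,5],
  [0,0,0,0.24,9.87,-14.1,5],
])

```text
t: 5.08
position: [552.2, 73.3, 70.7]
orientation: [0.717, 0.697, 0.001, 0.001]
ft_force: [0.1, -0.6, 0.1]
grip_width: 59.4
finger_force: 15.0
```

>>> apply_moves([
  [0,0,0,0,0,-0.1,5],
  [0,0,0,0,0,-0.15,5],
  [0,0,0,0,0,-0.15,6.4],
  [0,0,0,0,0,-0.15,8.78],
  [0,0,0,0,0,-0.15,8.78],
  [0,0,0,0,0,3,8.78],
  [0,0,0,0,0,8,8.78],
  [0,0,0.1,0,-4,13,8.78],
  [0,0,0.25,0.5,-9,14,8.78],
  [0,0,0.25,0.5,-10,14,8.78],
  [0,0,0.25,0.5,-10,14,8.78],
])

```text
t: 6.45
position: [556.1, -27.0, 209.2]
orientation: [0.626, 0.78, -0.0, -0.0]
ft_force: [0.1, 0.9, 0.2]
grip_width: 87.8
finger_force: 0.0
```

```bash
cat > look.py <<'E'
from h import *
import sys
c=cap('wrist');W=c['W'];im=c['img'].astype(int)
s=sensors.state();print(s['t'],s['position'].round(1) if hasattr(s['position'],'round') else s['position'],s['orientation'],s['grip_width'])
def comps(m,mn=300):
  n,l,st,ce=cv2.connectedComponentsWithStats(m.astype(np.uint8),connectivity=4)
  for i in range(1,n):
    if st[i,4]>mn:
        p=W[l==i];q,s,a=cv2.minAreaRect(p[:,:2].astype(np.float32));print(np.round(q,1),np.round(s,1),round(a,1),np.round(np.median(p,0),1),im[l==i].mean(0).round(),ce[i].round(),st[i,4])
lo,hi=map(float,sys.argv[1:3])
near=(W[...,0]>480)&(W[...,0]<620)&(W[...,1]>0)&(W[...,1]<125)
comps(near&(W[...,2]>lo)&(W[...,2]<hi))
print('held');comps((W[...,2]>120)&(W[...,2]<300)&(im[...,0]>im[...,2]+40)&(im[...,0]>120))
E
python3 look.py 60 67
```

```text
6.5 [556.  -25.6 209. ] [ 6.24753969e-01  7.80821388e-01 -1.42943323e-05 -6.62074040e-04] 87.78527034428558
[550.3  72.8] [79.9 60.1] 88.5 [550.   75.   63.3] [231. 233. 234.] [303.  69.] 8525
held
```

>>> apply_moves([
  [0,0,0.06,0.3,-5,0,8.78],
  [0,0,0.12,0.7,-10.5,0,8.78],
  [0,0,0.18,1.1,-16.5,0,8.78],
  [0,0,0.24,1.5,-22.5,-1,8.78],
  [0,0,0.24,1.9,-28,-4,8.78],
  [0,0,0.24,2.2,-32.2,-8,8.78],
  [0,0,0.24,2.2,-32.3,-13,8.78],
  [0,0,0.24,2.2,-32.3,-17,8.78],
  [0,0,0.24,2.2,-32.3,-19.3,8.78],
  [0,0,0.24,2.2,-32.3,-19.9,8.78],
  [0,0,0.24,2.2,-32.3,-19.9,8.78],
])

```text
t: 7.88
position: [579.4, -349.1, 11.4]
orientation: [0.526, 0.85, 0.0, 0.0]
ft_force: [0.6, -0.1, -0.5]
grip_width: 87.8
finger_force: 0.0
```

>>> apply_moves([
  [0,0,0,0,0,0,4],
  [0,0,0,0,0,0,4],
  [0,0,0,0,0,0,4],
  [0,0,0,0,0,0,4],
  [0,0,0,0,0,0,4],
  [0,0,0,0,0,3,4],
], squeeze=35)

```text
t: 8.62
position: [576.2, -348.6, 38.1]
orientation: [0.526, 0.85, -0.0, -0.003]
ft_force: [0.5, 0.1, -3.2]
grip_width: 49.7
finger_force: 35.0
```

>>> apply_moves([
  [0,0,0,0,0,4,4],
  [0,0,0,0,1,9,4],
  [0,0,-0.08,-0.5,5,14,4],
  [0,0,-0.16,-1,10,17,4],
  [0,0,-0.24,-1.5,15.5,17,4],
  [0,0,-0.32,-2,21,17,4],
  [0,0,-0.42,-2.5,26.5,17,4],
  [0,0,-0.48,-2.9,31,17,4],
  [0,0,-0.49,-2.9,32.4,17,4],
  [0,0,-0.49,-2.9,32.4,17,4],
  [0,0,-0.49,-2.9,32.4,17,4],
])

```text
t: 10.0
position: [549.4, -27.6, 210.3]
orientation: [0.718, 0.696, -0.001, 0.0]
ft_force: [0.2, -0.4, -2.9]
grip_width: 49.6
finger_force: 35.0
```

```bash
python3 look.py 60 67
```

```text
10.05 [549.4 -27.7 210.3] [ 7.17754528e-01  6.96296080e-01 -4.49682113e-04  7.14486122e-05] 49.35477095204037
[550.3  72.8] [79. 60.] 88.4 [550.3  75.   63.3] [231. 233. 235.] [279.  66.] 8492
held
[548.  -28.2] [69.4 52.1] 88.4 [548.  -24.8 206.6] [185. 125.  95.] [279. 265.] 14129
```

>>> apply_moves([
  [0,0,0,0.1,4,0,4],
  [0,0,0,0.2,8,-3,4],
  [0,0,0,0.23,10.1,-7,4],
  [0,0,0,0.23,10.1,-11,4],
  [0,0,0,0.23,10.1,-12.8,4],
  [0,0,0,0.23,10.1,-13.3,4],
  [0,0,0,0.23,10.1,-13.4,4],
  [0,0,0,0.23,10.1,-13.4,4],
])

```text
t: 11.05
position: [552.7, 75.3, 77.9]
orientation: [0.717, 0.697, 0.001, 0.001]
ft_force: [0.1, -0.1, -2.6]
grip_width: 49.7
finger_force: 35.0
```

>>> apply_moves([
  [0,0,0,0,0,-0.1,4],
  [0,0,0,0,0,-0.15,4],
  [0,0,0,0,0,-0.15,4],
])

```text
t: 11.42
position: [551.8, 75.4, 75.3]
orientation: [0.717, 0.697, 0.0, 0.0]
ft_force: [-0.1, 0.7, -2.4]
grip_width: 49.2
finger_force: 35.0
```

>>> apply_moves([
  [0,0,0,0,0,-0.05,4],
  [0,0,0,0,0,-0.1,4],
  [0,0,0,0,0,-0.1,4],
])

```text
t: 11.8
position: [551.8, 75.5, 74.9]
orientation: [0.717, 0.697, 0.0, 0.0]
ft_force: [-3.1, -0.6, 7.6]
grip_width: 49.5
finger_force: 35.0
```

>>> apply_moves([
  [0,0,0,0,0,0.05,5.5],
  [0,0,0,0,0,0.05,8],
  [0,0,0,0,0,0.05,8.78],
  [0,0,0,0,0,0.05,8.78],
  [0,0,0,0,0,3,8.78],
  [0,0,0,0,0,8,8.78],
  [0,0,0,0,-4,13,8.78],
  [0,0,0,0,-9,14,8.78],
  [0,0,0,0,-10,14,8.78],
  [0,0,0,0,-10,14,8.78],
])

```text
t: 13.05
position: [551.4, -24.9, 213.8]
orientation: [0.717, 0.697, -0.0, -0.0]
ft_force: [-0.1, 0.9, -1.1]
grip_width: 87.6
finger_force: 0.0
```

```bash
python3 look.py 68 75; python3 look.py 59 67;python3 - <<'E'
from h import *
for k in('scene','side'):
    c=cap(k,k+'1.png');W=c['W'];i=c['img'].astype(int)
    m=(i.max(-1)<60)&(W[...,2]>255)&(W[...,2]<310)&(np.abs(W[...,0]-500)<60)&(np.abs(W[...,1]-297)<30)
    p=W[m];print(k,len(p),p.mean(0).round(1),np.percentile(p,[2,98],axis=0).round(1),np.linalg.svd(p-p.mean(0),full_matrices=0)[2][0].round(3))
E
```

```text
13.1 [551.4 -23.6 213.6] [ 7.16783139e-01  6.97295907e-01 -7.04613668e-05 -5.87203670e-04] 87.74924084013908
[550.1  74.3] [69.4 50.2] 88.5 [550.2  76.   71.3] [202. 142. 111.] [276.  68.] 6395
held
13.15 [551.4 -22.9 213.5] [ 7.16330033e-01  6.97761278e-01 -2.38427899e-05 -6.94607283e-04] 87.83085157139556
[550.3  72.7] [79.8 60. ] 88.4 [555.   66.1  63.2] [239. 239. 239.] [279.  79.] 1845
held
scene 108 [501.1 294.7 286.6] [[467.9 289.4 278.9]
 [533.  301.4 291.8]] [ 1.    -0.003 -0.019]
side 293 [496.5 305.8 287.3] [[465.7 298.1 278.6]
 [530.2 310.6 291.6]] [-1.     0.008 -0.009]
```

The stack is square to within 2 mm at each layer. Next I move over the sleeve, which is at about (498.5, 300, 280).

>>> apply_moves([
  [0,0,0.17,-1,0,4,8.78],
  [0,0,0.35,-2,0,9,8],
  [0,0,0.53,-3,3,14,7],
  [0,0,0.71,-4,8,16,6],
  [0,0,0.89,-5,13,16,6],
  [0,0,1.07,-6,18.5,16,6],
  [0,0,1.25,-6.1,24,16,6],
  [0,0,1.43,-6.1,29,16,6],
  [0,0,1.575,-6.1,32.5,15.6,6],
  [0,0,1.575,-6.1,32.5,15.6,6],
  [0,0,1.575,-6.1,32.5,15.6,6],
])

```text
t: 14.62
position: [490.5, 300.4, 369.8]
orientation: [0.012, 1.0, -0.0, -0.0]
ft_force: [0.2, 0.3, 0.1]
grip_width: 60.1
finger_force: 0.0
```

```bash
python3 - <<'E'
from h import *
s=sensors.state();print(s['t'],s['position'],s['orientation'],np.round(s['joints'],2))
c=cap('wrist','w3.png');W=c['W'];i=c['img'].astype(int)
m=(i.max(-1)<75)&(W[...,2]>255)&(W[...,2]<310)&(np.abs(W[...,0]-500)<70)&(np.abs(W[...,1]-300)<35)
p=W[m];print(len(p),p.mean(0).round(1),np.percentile(p,[2,50,98],axis=0).round(1),np.linalg.svd(p-p.mean(0),full_matrices=0)[2][0].round(3))
E
```

```text
14.625 [490.47934184 300.40425296 369.77160484] [ 1.22664540e-02  9.99924666e-01 -2.60796411e-04 -3.57517961e-04] [-0.02  0.35 -0.84  1.47  0.26  1.44  0.69]
2179 [496.2 298.5 287. ] [[464.3 290.4 282.9]
 [495.5 298.4 287.4]
 [529.8 306.4 289.4]] [ 1.   -0.02 -0.  ]
```

View pics/w3.png

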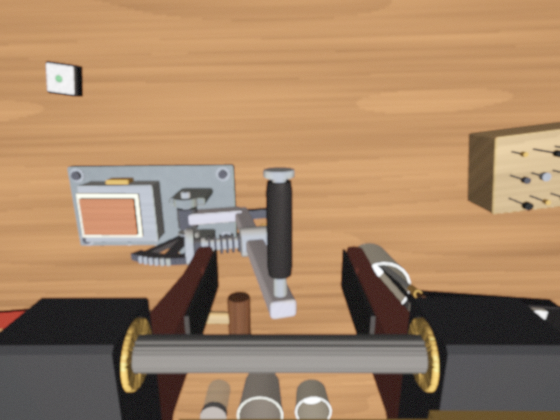

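The sleeve is centred between the fingers at (280,225), with the fork and stack to its left and nothing in the way. I'll descend and pinch it.

>>> apply_moves([
  [0,0,0,0,-0.15,-4,6],
  [0,0,0,0,-0.15,-7.5,6],
  [0,0,0,0,-0.15,-9.6,6],
  [0,0,0,0,-0.15,-10.1,6],
  [0,0,0,0,-0.15,-10.1,6],
  [0,0,0,0,-0.15,-10.1,1],
  [0,0,0,0,-0.15,-10.1,1],
  [0,0,0,0,-0.15,-10.1,1],
  [0,0,0,0,-0.15,-10.1,1],
], squeeze=35)

```text
t: 15.8
position: [490.8, 299.0, 269.3]
orientation: [0.012, 1.0, 0.0, 0.0]
ft_force: [-0.2, -0.4, -0.3]
grip_width: 23.4
finger_force: 0.0
```

```bash
cat > arc.py <<'E'
from h import *
import sys
# hinge y,z ; radius ; from current measured grasp to angles
hy,hz,R=177.4,72.,240.4
s=sensors.state();p=s['position'];gy,gz=p[1],p[2]+11
a=np.arctan2(gz-hz,gy-hy);r_=np.hypot(gz-hz,gy-hy)
print('t',s['t'],'p',np.round(p,1),'F',np.round(s['ft_force'],1),'r',round(r_,1),'theta',round(a-np.radians(163.07),3),'fw',s['grip_width'])
th0=a-np.radians(163.07)
for th in np.linspace(th0,0,21)[1:] if len(sys.argv)<2 else map(float,sys.argv[1:]):
    b=th+np.radians(163.07)
    print(round(th,3),np.round([(hy+R*np.cos(b)-gy)/10,(hz+R*np.sin(b)-gz)/10],2))
E
python3 arc.py
```

```text
t 15.8 p [490.8 299.  269.3] F [-0.2 -0.4 -0.3] r 241.2 theta -1.804 fw 23.440060958332424
-1.713 [-1.96  0.94]
-1.623 [-3.96  1.77]
-1.533 [-6.03  2.42]
-1.443 [-8.15  2.87]
-1.353 [-10.3    3.14]
-1.263 [-12.46   3.21]
-1.172 [-14.63   3.08]
-1.082 [-16.77   2.76]
-0.992 [-18.88   2.25]
-0.902 [-20.93   1.55]
-0.812 [-22.91   0.67]
-0.721 [-24.8   -0.38]
-0.631 [-26.59  -1.6 ]
-0.541 [-28.26  -2.98]
-0.451 [-29.81  -4.51]
-0.361 [-31.2   -6.16]
-0.271 [-32.45  -7.94]
-0.18 [-33.53  -9.82]
-0.09 [-34.43 -11.79]
0.0 [-35.16 -13.83]
```

>>> apply_moves([
  [0,0,0,0,0,0,1],
  [0,0,0,0,0,0,1],
  [0,0,0,0,0,0,1],
  [0,0,0,-0.03,-1.96,0.94,1],
  [0,0,0,-0.06,-3.96,1.77,1],
  [0,0,0,-0.1,-6.03,2.42,1],
  [0,0,0,-0.13,-8.15,2.87,1],
  [0,0,0,-0.16,-10.3,3.14,1],
  [0,0,0,-0.16,-10.3,3.14,1],
])

```text
t: 16.92
position: [489.2, 194.4, 300.7]
orientation: [0.013, 1.0, -0.001, -0.0]
ft_force: [0.3, -1.0, 0.3]
grip_width: 18.2
finger_force: 35.0
```

```bash
python3 arc.py
```

```text
t 16.925 p [489.2 194.4 300.7] F [ 0.3 -1.   0.3] r 240.3 theta -1.346 fw 18.16102231928151
-1.279 [-1.62  0.07]
-1.211 [-3.23  0.02]
-1.144 [-4.84 -0.13]
-1.077 [-6.44 -0.4 ]
-1.009 [-8.01 -0.77]
-0.942 [-9.56 -1.25]
-0.875 [-11.07  -1.83]
-0.808 [-12.54  -2.51]
-0.74 [-13.95  -3.29]
-0.673 [-15.32  -4.16]
-0.606 [-16.62  -5.12]
-0.538 [-17.85  -6.17]
-0.471 [-19.01  -7.29]
-0.404 [-20.09  -8.49]
-0.336 [-21.09  -9.77]
-0.269 [-22.  -11.1]
-0.202 [-22.82 -12.5 ]
-0.135 [-23.55 -13.94]
-0.067 [-24.17 -15.44]
0.0 [-24.69 -16.97]
```

>>> apply_moves([
  [0,0,0,-0.03,-1.62,0.07,1],
  [0,0,0,-0.05,-3.23,0.02,1],
  [0,0,0,-0.08,-4.84,-0.13,1],
  [0,0,0,-0.1,-6.44,-0.4,1],
  [0,0,0,-0.13,-8.01,-0.77,1],
  [0,0,0,-0.15,-9.56,-1.25,1],
  [0,0,0,-0.18,-11.07,-1.83,1],
  [0,0,0,-0.2,-12.54,-2.51,1],
  [0,0,0,-0.23,-13.95,-3.29,1],
  [0,0,0,-0.25,-15.32,-4.16,1],
  [0,0,0,-0.27,-16.62,-5.12,1],
  [0,0,0,-0.27,-16.62,-5.12,1],
])

```text
t: 18.42
position: [486.7, 29.4, 248.5]
orientation: [0.012, 1.0, 0.001, 0.0]
ft_force: [7.4, 4.3, -7.3]
grip_width: 17.7
finger_force: 35.0
```

```bash
python3 arc.py -.55 -.5 -.45 -.4 -.35 -.3 -.25 -.2 -.15 -.1 -.06 -.03 0
```

```text
t 18.425 p [486.7  29.4 248.5] F [ 7.4  4.3 -7.3] r 238.9 theta -0.607 fw 17.71412752413338
-0.55 [-1.14 -0.76]
-0.5 [-2.02 -1.58]
-0.45 [-2.86 -2.44]
-0.4 [-3.65 -3.34]
-0.35 [-4.4  -4.28]
-0.3 [-5.1  -5.26]
-0.25 [-5.75 -6.27]
-0.2 [-6.35 -7.32]
-0.15 [-6.89 -8.39]
-0.1 [-7.38 -9.48]
-0.06 [ -7.73 -10.38]
-0.03 [ -7.97 -11.06]
0.0 [ -8.19 -11.75]
```

>>> apply_moves([
  [0,0,0,0.2,0.1,-0.15,1],
  [0,0,0,0.2,0.1,-0.15,1],
])

```text
t: 18.68
position: [486.9, 28.6, 247.6]
orientation: [0.013, 1.0, -0.002, -0.002]
ft_force: [-4.1, -4.6, 3.2]
grip_width: 18.4
finger_force: 35.0
```

```bash
sed -i 's/    b=th/    R=r_; b=th/' arc.py; python3 arc.py -.55 -.5 -.45 -.4 -.35 -.3 -.25 -.2 -.15 -.1 -.06 -.03 0
```

```text
t 18.675 p [486.9  28.6 247.6] F [-4.1 -4.6  3.2] r 238.7 theta -0.602 fw 18.42220634368476
-0.55 [-0.95 -0.8 ]
-0.5 [-1.83 -1.62]
-0.45 [-2.66 -2.47]
-0.4 [-3.45 -3.37]
-0.35 [-4.19 -4.3 ]
-0.3 [-4.88 -5.28]
-0.25 [-5.53 -6.28]
-0.2 [-6.12 -7.31]
-0.15 [-6.66 -8.38]
-0.1 [-7.15 -9.47]
-0.06 [ -7.5  -10.36]
-0.03 [ -7.74 -11.03]
0.0 [ -7.95 -11.71]
```

>>> apply_moves([
  [0,0,0,-0.05,-0.95,-0.8,1],
  [0,0,0,-0.06,-1.83,-1.62,1],
  [0,0,0,-0.07,-2.66,-2.47,1],
  [0,0,0,-0.08,-3.45,-3.37,1],
  [0,0,0,-0.1,-4.19,-4.3,1],
  [0,0,0,-0.11,-4.88,-5.28,1],
  [0,0,0,-0.11,-4.88,-5.28,1],
])

```text
t: 19.55
position: [486.2, -20.2, 194.1]
orientation: [0.013, 1.0, -0.001, -0.001]
ft_force: [-3.4, -5.6, 3.1]
grip_width: 18.3
finger_force: 35.0
```

```bash
python3 arc.py -.25 -.2 -.15 -.1 -.06 -.03 0
```

```text
t 19.55 p [486.2 -20.2 194.1] F [-3.4 -5.6  3.1] r 238.2 theta -0.297 fw 18.304532190370136
-0.25 [-0.61 -0.95]
-0.2 [-1.2  -1.99]
-0.15 [-1.74 -3.05]
-0.1 [-2.23 -4.13]
-0.06 [-2.58 -5.02]
-0.03 [-2.82 -5.7 ]
0.0 [-3.03 -6.38]
```

>>> apply_moves([
  [0,0,0,-0.03,-0.65,-0.92,1],
  [0,0,0,-0.04,-1.24,-1.96,1],
  [0,0,0,-0.05,-1.78,-3.02,1],
  [0,0,0,-0.05,-2.27,-4.1,1],
  [0,0,0,-0.06,-2.62,-5,1],
  [0,0,0,-0.06,-2.62,-5,1],
])

```text
t: 20.3
position: [485.9, -45.6, 144.3]
orientation: [0.012, 1.0, -0.0, -0.001]
ft_force: [-2.9, -6.0, 0.7]
grip_width: 18.2
finger_force: 35.0
```

```bash
python3 arc.py -.03 -.0 .03 .06 0.09 .12 .15 .18 .21 .24 .27
```

```text
t 20.3 p [485.9 -45.6 144.3] F [-2.9 -6.   0.7] r 238.0 theta -0.062 fw 18.206251987984174
-0.03 [-0.26 -0.72]
-0.0 [-0.47 -1.4 ]
0.03 [-0.67 -2.09]
0.06 [-0.85 -2.78]
0.09 [-1.01 -3.48]
0.12 [-1.14 -4.18]
0.15 [-1.25 -4.88]
0.18 [-1.35 -5.59]
0.21 [-1.42 -6.3 ]
0.24 [-1.47 -7.01]
0.27 [-1.5  -7.73]
```

>>> apply_moves([
  [0,0,0,0,-0.3,-0.7,1],
  [0,0,0,0,-0.3,-0.7,1],
])

```text
t: 20.55
position: [485.8, -48.0, 137.6]
orientation: [0.012, 1.0, -0.0, -0.001]
ft_force: [-3.1, -4.5, -0.3]
grip_width: 18.1
finger_force: 35.0
```

>>> apply_moves([
  [0,0,0,0,-0.12,-0.35,1],
  [0,0,0,0,-0.12,-0.35,1],
])

```text
t: 20.8
position: [485.9, -49.1, 134.4]
orientation: [0.012, 1.0, -0.0, -0.001]
ft_force: [-3.8, -3.9, 0.7]
grip_width: 18.4
finger_force: 35.0
```

>>> apply_moves([
  [0,0,0,0,-0.11,-0.35,1],
  [0,0,0,0,-0.11,-0.35,1],
])

```text
t: 21.05
position: [485.9, -50.1, 130.9]
orientation: [0.012, 1.0, -0.0, -0.001]
ft_force: [-4.5, -4.6, -0.2]
grip_width: 18.2
finger_force: 35.0
```

>>> apply_moves([
  [0,0,0,0,-0.1,-0.35,1],
  [0,0,0,0,-0.1,-0.35,1],
])

```text
t: 21.3
position: [485.9, -51.1, 127.8]
orientation: [0.012, 1.0, -0.001, -0.001]
ft_force: [-5.7, -4.9, 3.8]
grip_width: 18.5
finger_force: 35.0
```

>>> apply_moves([
  [0,0,0,0,-0.1,-0.35,1],
  [0,0,0,0,-0.1,-0.35,1],
])

```text
t: 21.55
position: [485.9, -52.0, 124.4]
orientation: [0.012, 1.0, -0.001, -0.001]
ft_force: [-5.4, -4.0, 6.9]
grip_width: 18.0
finger_force: 35.0
```

```bash
python3 arc.py .06 0.09 .12 .15 .18 .21 .24 .27
```

```text
t 21.55 p [485.9 -52.  124.4] F [-5.4 -4.   6.9] r 238.0 theta 0.026 fw 17.969450219737386
0.06 [-0.2  -0.79]
0.09 [-0.36 -1.49]
0.12 [-0.5  -2.19]
0.15 [-0.61 -2.89]
0.18 [-0.7 -3.6]
0.21 [-0.77 -4.31]
0.24 [-0.82 -5.02]
0.27 [-0.85 -5.74]
```

>>> apply_moves([
  [0,0,0,0.03,-0.08,-0.3,1],
  [0,0,0,0.03,-0.08,-0.3,1],
])

```text
t: 21.8
position: [485.8, -53.1, 120.9]
orientation: [0.012, 1.0, -0.001, -0.001]
ft_force: [-3.7, -4.0, -1.5]
grip_width: 18.0
finger_force: 35.0
```

>>> apply_moves([
  [0,0,0,0.02,-0.08,-0.3,1],
  [0,0,0,0.02,-0.08,-0.3,1],
])

```text
t: 22.05
position: [485.8, -53.7, 117.9]
orientation: [0.012, 1.0, -0.001, -0.001]
ft_force: [-4.9, -5.2, 1.1]
grip_width: 17.9
finger_force: 35.0
```

>>> apply_moves([
  [0,0,0,0,-0.07,-0.3,1],
  [0,0,0,0,-0.07,-0.3,1],
])

```text
t: 22.3
position: [485.9, -54.4, 115.1]
orientation: [0.012, 1.0, -0.001, -0.001]
ft_force: [-6.7, -4.7, 3.9]
grip_width: 17.8
finger_force: 35.0
```

>>> apply_moves([
  [0,0,0,0,-0.07,-0.3,1],
  [0,0,0,0,-0.07,-0.3,1],
])

```text
t: 22.55
position: [485.9, -55.0, 112.2]
orientation: [0.012, 1.0, -0.001, -0.001]
ft_force: [-6.4, -4.3, 5.1]
grip_width: 18.0
finger_force: 35.0
```

>>> apply_moves([
  [0,0,0,0,-0.06,-0.3,1],
  [0,0,0,0,-0.06,-0.3,1],
])

```text
t: 22.8
position: [485.8, -55.6, 109.3]
orientation: [0.012, 1.0, -0.001, -0.001]
ft_force: [-5.8, -5.1, 7.2]
grip_width: 18.2
finger_force: 35.0
```

>>> apply_moves([
  [0,0,0,0,-0.06,-0.3,1],
  [0,0,0,0,-0.06,-0.3,1],
])

```text
t: 23.05
position: [485.9, -56.2, 106.4]
orientation: [0.012, 1.0, -0.001, -0.001]
ft_force: [-7.1, -4.8, 7.8]
grip_width: 18.3
finger_force: 35.0
```

```bash
python3 arc.py .12 .15 .18 .21 .24 .27
```

```text
t 23.05 p [485.9 -56.2 106.4] F [-7.1 -4.8  7.8] r 238.0 theta 0.103 fw 18.31068474737367
0.12 [-0.07 -0.39]
0.15 [-0.19 -1.09]
0.18 [-0.28 -1.8 ]
0.21 [-0.35 -2.51]
0.24 [-0.4  -3.22]
0.27 [-0.43 -3.94]
```

>>> apply_moves([
  [0,0,0,0.03,-0.04,-0.2,1],
  [0,0,0,0.03,-0.04,-0.2,1],
])

```text
t: 23.3
position: [485.9, -56.6, 104.4]
orientation: [0.012, 1.0, -0.001, -0.002]
ft_force: [-8.9, -3.9, 7.9]
grip_width: 18.1
finger_force: 35.0
```

>>> apply_moves([
  [0,0,0,0,-0.04,-0.2,1],
  [0,0,0,0,-0.04,-0.2,1],
])

```text
t: 23.55
position: [485.8, -57.1, 102.1]
orientation: [0.012, 1.0, -0.001, -0.002]
ft_force: [-7.1, -4.3, 4.8]
grip_width: 18.1
finger_force: 35.0
```

>>> apply_moves([
  [0,0,0,0,-0.03,-0.2,1],
  [0,0,0,0,-0.03,-0.2,1],
])

```text
t: 23.8
position: [485.8, -57.4, 100.1]
orientation: [0.012, 1.0, -0.001, -0.002]
ft_force: [-6.6, -4.8, 4.9]
grip_width: 18.3
finger_force: 35.0
```

>>> apply_moves([
  [0,0,0,0,-0.03,-0.2,1],
  [0,0,0,0,-0.03,-0.2,1],
])

```text
t: 24.05
position: [485.8, -57.7, 98.2]
orientation: [0.012, 1.0, -0.001, -0.002]
ft_force: [-7.8, -4.7, 6.1]
grip_width: 18.6
finger_force: 35.0
```

>>> apply_moves([
  [0,0,0,0,-0.03,-0.2,1],
  [0,0,0,0,-0.03,-0.2,1],
])

```text
t: 24.3
position: [485.8, -58.0, 96.3]
orientation: [0.012, 1.0, -0.001, -0.002]
ft_force: [-8.7, -3.9, 7.6]
grip_width: 18.4
finger_force: 35.0
```

```bash
python3 arc.py .12 .15 .18 .21 .24 .27
```

```text
t 24.3 p [485.8 -58.   96.3] F [-8.7 -3.9  7.6] r 238.0 theta 0.147 fw 18.444750341482674
0.12 [0.1  0.63]
0.15 [-0.01 -0.08]
0.18 [-0.1  -0.79]
0.21 [-0.18 -1.5 ]
0.24 [-0.23 -2.21]
0.27 [-0.26 -2.92]
```

>>> apply_moves([
  [0,0,0,0.03,-0.03,-0.3,1],
  [0,0,0,0.03,-0.03,-0.3,1],
])

```text
t: 24.55
position: [485.9, -58.4, 93.3]
orientation: [0.012, 1.0, -0.001, -0.002]
ft_force: [-9.0, -5.4, 8.7]
grip_width: 18.2
finger_force: 35.0
```

>>> apply_moves([
  [0,0,0,0,-0.03,-0.2,1],
  [0,0,0,0,-0.03,-0.2,1],
])

```text
t: 24.8
position: [485.9, -58.6, 91.5]
orientation: [0.012, 1.0, -0.001, -0.002]
ft_force: [-10.2, -3.5, 11.1]
grip_width: 18.4
finger_force: 35.0
```

>>> apply_moves([
  [0,0,0,0,-0.02,-0.2,1],
  [0,0,0,0,-0.02,-0.2,1],
])

```text
t: 25.05
position: [485.9, -58.9, 89.6]
orientation: [0.012, 1.0, -0.001, -0.002]
ft_force: [-10.6, -4.0, 13.1]
grip_width: 18.0
finger_force: 35.0
```

>>> apply_moves([
  [0,0,0,0,-0.02,-0.2,1],
  [0,0,0,0,-0.02,-0.2,1],
])

```text
t: 25.3
position: [485.9, -59.0, 87.9]
orientation: [0.012, 1.0, -0.001, -0.002]
ft_force: [-10.4, -4.3, 15.1]
grip_width: 17.9
finger_force: 35.0
```

>>> apply_moves([
  [0,0,0,0,-0.02,-0.2,1],
  [0,0,0,0,-0.02,-0.2,1],
])

```text
t: 25.55
position: [485.9, -59.3, 85.6]
orientation: [0.012, 1.0, -0.001, -0.002]
ft_force: [-10.3, -4.7, 12.9]
grip_width: 18.4
finger_force: 35.0
```

>>> apply_moves([
  [0,0,0,0,-0.02,-0.2,1],
  [0,0,0,0,-0.02,-0.2,1],
])

```text
t: 25.8
position: [485.8, -59.6, 83.4]
orientation: [0.012, 1.0, -0.001, -0.002]
ft_force: [-9.0, -5.1, 8.7]
grip_width: 18.2
finger_force: 35.0
```

```bash
python3 arc.py .21 .24 .27
```

```text
t 25.8 p [485.8 -59.6  83.4] F [-9.  -5.1  8.7] r 238.0 theta 0.201 fw 18.2025003660232
0.21 [-0.02 -0.2 ]
0.24 [-0.07 -0.92]
0.27 [-0.1  -1.63]
```

>>> apply_moves([
  [0,0,0,0.03,-0.02,-0.25,1],
  [0,0,0,0.03,-0.03,-0.45,1],
  [0,0,0,0.03,-0.04,-0.65,1],
  [0,0,0,0.03,-0.04,-0.65,1],
  [0,0,0,0.03,-0.04,-0.65,1],
])

```text
t: 26.42
position: [485.9, -60.0, 76.9]
orientation: [0.012, 1.0, -0.001, -0.002]
ft_force: [-10.7, -5.0, 11.6]
grip_width: 18.1
finger_force: 35.0
```

```bash
python3 arc.py .24; python3 - <<'E'
from h import *
c=cap('side','side9.png');W=c['W'];im=c['img'].astype(int)
for nm,g in(('scene',cap('scene','scene9.png')),('side',c)):
    W=g['W'];im=g['img'].astype(int)
    near=(np.abs(W[...,0]-550)<60)&(np.abs(W[...,1]-75)<60)&(W[...,2]>55)&(W[...,2]<78)
    for n,m in (('copper',near&(im[...,0]>im[...,2]+50)),('board',near&(im.min(-1)>200))):
        p=W[m];q=cv2.minAreaRect(p[:,:2].astype(np.float32)) if len(p)>4 else None;print(nm,n,len(p),q)
E
```

```text
t 26.425 p [485.9 -60.   76.9] F [-10.7  -5.   11.6] r 238.0 theta 0.228 fw 18.108502142506662
0.24 [-0.02 -0.27]
scene copper 122 ((559.2715454101562, 74.49404907226562), (38.904109954833984, 72.31967163085938), 3.693877935409546)
scene board 55 ((573.680419921875, 67.70973205566406), (84.99452209472656, 34.75359344482422), 63.26629638671875)
side copper 266 ((546.4242553710938, 74.1695556640625), (81.88479614257812, 52.7642822265625), 79.73223876953125)
side board 103 ((534.8419799804688, 88.25349426269531), (95.83435821533203, 50.72116470336914), 53.47126388549805)
```

View pics/side9.png

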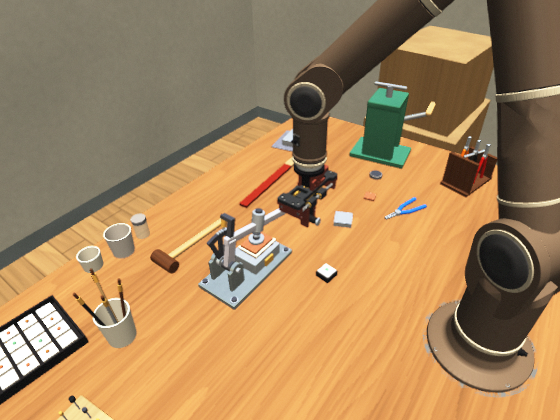

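The side view shows the foot down on the square stack at (258,243) and the gripper holding the sleeve at about (305,205). The bystanders haven't moved. Three clicks were felt, at about z 123, 103.5 and 85.5, and the sleeve is now at z 77, roughly midway to a fourth. I'm handing in.

```bash
python3 -c "
from plant import r
print(r.job_done())"
```

```text
the job is handed in; nothing more can be done
None
```

I handed the job in with the board and second blank stacked squarely on the anvil (about 2 mm off at most). The gripper is holding the lever by the sleeve about midway between the third and fourth clicks; I counted three clicks from the force readings, and no verdict came back.

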